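# Show a piston to the inspection camera

## Task

Switch on the inspection camera at its control unit: press the large round power key right down and let it up, then the square light key; leave the small round snapshot key alone, I will use that myself. Then take the piston with the raised roof-shaped dome on its crown out of the tray, keeping your fingers off its two curved skirts, and hold it up centred in front of the lens, with the middle of the piston 14 cm from the glass, one skirt squarely facing the lens and the crown towards the top of the picture, so tipped back as far as the camera looks down. Finish while still holding it steady there for the picture, and leave the camera and everything else on the bench as it is.

Things in the scene. Friction and masses are not known exactly. Their poses are not given: they have to be found in the camera images.
- domed_piston_center (a point): (mm) Aluminium piston, 0.13 to 0.21 kg, standing crown up in the tray: diameter 56, height 44, plus a roof-shaped dome on the crown, 10 high, its ridge along y. Point on its axis, 22 above its underside. z axis to the crown, y along the gudgeon pin, x and -x where the skirts face (both alike). Top 20: round ring belt, may be gripped; gripped along y the fingers clear the skirts. Below it at +-y: recessed flats 45 across.
- domed_piston_skirts: The two skirts of the domed piston: the curved walls, 56 mm across, that face its x and -x over the lower 24 mm, each reaching 20 mm to either side of the x axis. The inspected surface, not to be touched by the fingers. Origin on the piston's axis at its underside, axes as the piston's.
- flat_piston_center (a point): The other piston: the same in size and make but with a flat crown (no dome; two shallow round valve reliefs side by side along y). Same point and axes. Leave it. The two stand 130 mm apart along the tray, either one nearer the robot.
- tray: Fixed black parts tray, 300 mm long in its x, 180 mm wide in its y, wall 20 mm high and 4 mm thick, floor 4 mm above the bench. Origin at the centre of its underside.
- gudgeon_pin: Loose steel gudgeon pin, 15 mm in diameter, 46 mm high, standing in the tray near the middle of the long wall at its +y side. Leave it. Origin at its foot.
- lens (a point): (mm) Centre of the camera's lens glass, flush with a black ring light 72 wide. Its -x axis is the line of sight out of the lens, 0.25 to 0.55 rad below level; y is level, across the picture; z is up in the picture. The camera's white box, 56 square, reaches 46 to 146 behind the glass; its stand is a column 365 high, about 210 behind, on a plate 170 x 140. Height and tilt differ each time.
- console: Fixed grey control unit of the camera, a flat box 95 mm (x) x 165 mm (y) x 40 mm high with three white spring keys in a row along its y, 50 mm apart. Origin at the centre of its underside, z up.
- power_key_top (a point): Centre of the top of the power key: the large round key, 32 mm in diameter, at the +y end of the row; its top is 50 mm above the bench, 10 mm above the box.
- power_key (a joint): Travel of the power key: 0 up, 0.004 m fully down. Spring key: starts to move at about 1.4 N, fully down at about 4.5 N, comes back up by itself.
- light_key_top (a point): Centre of the top of the light key: the square key, 28 mm wide, in the middle of the row; same height.
- light_key (a joint): Travel of the light key, as for the power key.
- snapshot_key_top (a point): Centre of the top of the snapshot key: the small round key, 20 mm in diameter, at the -y end of the row; same height. Leave it.
- snapshot_key (a joint): Travel of the snapshot key, as for the power key.
- grinder: Loose air grinder lying on the bench, 200 mm long, 48 mm high at its head, on the robot's right. Leave it. Origin under its middle.
- abrasive_disc: Loose abrasive disc lying on the bench beyond the control unit, 100 mm in diameter, 12 mm high. Leave it. Origin at the centre of its underside.
Mind the look-alikes: they are no part of the job. What is shaped like the part that bears domed_piston_center but yellow is not meant. Of the things shaped like the console, the grey one is meant.

How it is judged:
By the outcome, as a careful person would: the job done as asked, in the order asked, and still so for the second after the job is handed in, while the arm keeps its last pose, push and grip.
It also fails if it takes over 48 s, if anything falls off the work surface, if the arm or the gripper's body presses on something with over 40 N, if the wrist force passes 120 N, or if a joint passes its speed limit or range.

## Robot

A 6-joint arm with a two-finger parallel gripper is mounted at the origin on the work surface. World frame = base frame: x ahead of the robot, y to its left, z up, the work surface at z = 0. Lengths are in m, angles in rad, forces in N, time in s.
With the tool pointing down it reaches from about 0.35 to 0.875 m from the base axis. Payload 15.5 kg.
Tool frame: the origin (TCP) lies at the very end of the fingers, on their centre line; the grasp point (between the pads) lies 19 mm behind it; z points along the fingers, y is the line along which they close (so a half turn about z gives the same grasp; the last joint's range is limited). The gripper opens to 85 mm and grips with 20 to 120 N. Pads are 22 mm wide; open, the fingers measure 114 mm over their backs; the gripper's body (76 mm by 85 mm) begins 54 mm behind the grasp point. The pads swing forward as they close: fully open they stand 13 mm farther back than shut.
Start: joints at [-1.377, 0.494, 1.345, -0, 1.302, -0.096], TCP at [0.179, -0.599, 0.231] pointing down, gripper open.
Joint ranges: [-2.91, 2.91], [-0.82, 2.16], [0.22, 2.67], [-1.22, 4.37], [0.12, 2.79], [-3.08, 3.08]. Speed limits (rad/s): [1.89, 1.89, 2.57, 3.01, 3.01, 3.01].

## Interface

Orientations are given as a unit quaternion [w, x, y, z].
In Python, from bench import read_state, camera, sign_off gives the robot as it stands.
- The arm moves only by the tool move_arm, never from a script. Its argument "commands" is a list of rows, each a list of 3 entries, a list of its own where there are three numbers: the shift along the world's x, y, z in m, then the turn about the world's z in rad, then the opening, from -1 (shut) to 1 (fully open). A call has 1 to 8 rows; each row is the pose to reach, as a shift and turn from the pose commanded when the call began; what a row does not reach only later rows make up. A row lasts 1/8 s, in which the tool goes at most 62.5 mm and 10.7 degrees, less where a joint would pass 70% of its speed; a pose out of reach is approached as far as the arm can. A call with a gripper value outside its range is refused whole. The fingers move at their own pace and stop on an object; "force" is the grip in N (left out, the last holds). Time passes only in rows, so rows that repeat a pose let the fingers close. It gives the time, the measured TCP pose, the force, the opening and the grip force at its end, in the units of the state.
- read_state(): the state, without advancing time (a new reading comes with each control period).
- camera(name): name is "side" or "top" or "wrist"; returns a dict with "frame" (420x560x3 uint8, red, green, blue), "range_z" (420x560 float32, m along the optical axis (not along the pixel's ray), 0 where there is no reading), "fx", "fy", "cx", "cy" (pixels), "k1" (the pictures are not rectified: a ray, as slopes to the right and down, at radius r is drawn at 1 + k1 r^2 times it, then the intrinsics apply), "R" (3x3) and "t" (3): a world point X has camera coordinates R X + t; the wrist camera has in their place "tool_from_camera" (4x4, takes a point from camera to tool coordinates, whose origin is the TCP and whose axes are the flange's). Camera axes: x right, y down, z forward; pixel columns grow to the right and rows downward; lengths in m; the calibration is good to about 2 mm. A picture is of the moment at which its call begins: read the wrist's pose just before it.
- sign_off(): hands the job in; it is judged then, once.
The state is a dict: "time": time; "q": joint angles; "joint_velocities": joint speeds; "joint_torque": joint torques, N m; "position": TCP position; "orientation": TCP orientation; "ft_force": force on the tool from outside, world axes, zero at the start; "wrist_torque": the same for the moment, N m; "opening": finger opening in m; "gripper_force": force on a finger pad.
Only numpy, scipy, OpenCV 4.12 (cv2) and the standard library are available. Lean on these libraries where they do the work, as an engineer would, in place of code of your own. Each camera call takes 0.05 s, during which the arm holds its last target. There are 200 camera calls.

## Working session

There is one attempt and no reset: what is moved stays moved. The work goes in short steps, Python scripts to look and compute and a tool call to move; the robot and the scene stay as the last step left them, time stands still between calls to the robot, and variables do not carry over. Pictures are saved under pics/ and viewed, at most 10 in all, crops included, and the job is handed in when it is done.

Besides the shell and the picture viewer there is one more tool, called after ">>>" by a JSON object that holds its "fn" and its "kwargs", one argument or row to a line. move_arm: Moves the arm, as the interface text tells. Its arguments: {"type":"object","properties":{"commands":{"type":"array","items":{"type":"array"}},"force":{"type":"number"}},"required":["commands"]}

```bash
mkdir -p pics; ls; cat > h.py <<'E'
import numpy as np,cv2
from bench import read_state,camera,sign_off
from scipy.spatial.transform import Rotation as Ro
def ext(c,s=None):
    if 'R' in c: return np.array(c['R']),np.array(c['t'])
    q=np.array(s['orientation']);Rt=Ro.from_quat(q[[1,2,3,0]]).as_matrix()
    T=np.array(c['tool_from_camera']);R=Rt@T[:3,:3];p=Rt@T[:3,3]+np.array(s['position'])
    return R.T,-R.T@p
def rays(c,uv):
    K=np.array([[c['fx'],0,c['cx']],[0,c['fy'],c['cy']],[0,0,1]])
    n=cv2.undistortPoints(np.array(uv,float).reshape(-1,1,2),K,np.array([c['k1'],0,0,0,0.]))[:,0]
    return np.c_[n,np.ones(len(n))]
def onplane(c,E,uv,z):
    R,t=E;d=rays(c,uv)@R;o=-R.T@t
    return o+d*((z-o[2])/d[:,2])[:,None]
def cloud(c,E):
    R,t=E;v,u=np.mgrid[:420,:560];n=rays(c,np.c_[u.ravel(),v.ravel()])
    P=(n*np.asarray(c['range_z']).ravel()[:,None]-t)@R
    return P.reshape(420,560,3)
def proj(c,E,X):
    K=np.array([[c['fx'],0,c['cx']],[0,c['fy'],c['cy']],[0,0,1]])
    return cv2.projectPoints(np.array(X,float).reshape(-1,1,3),cv2.Rodrigues(E[0])[0],E[1],K,np.array([c['k1'],0,0,0,0.]))[0][:,0]
def save(n,im): cv2.imwrite('pics/'+n+'.png',im[...,::-1])
E
python3 - <<'E'
from h import *
import pickle
s=read_state();print(s)
d={}
for n in('top','side','wrist'):
    c=camera(n);d[n]=c;E=ext(c,s);print(n,-E[0].T@E[1],E[0][2])
pickle.dump((s,d),open('d0.pkl','wb'))
save('top0',cv2.resize(d['top']['frame'],(800,600)));save('side0',cv2.resize(d['side']['frame'],(800,600)))
E
```

```text
pics
{'time': 0.0, 'q': array([-1.37649910e+00,  4.94198204e-01,  1.34610880e+00, -7.44138095e-07,
        1.30251635e+00, -9.55006279e-02]), 'joint_velocities': array([ 0.00018018,  0.00039531, -0.00017321, -0.00037694, -0.00043959,
        0.0016081 ]), 'joint_torque': array([-4.15576287e-03, -8.82166886e+01, -3.83875358e+01, -3.42560579e-04,
        9.99295124e-03,  5.97936651e-05]), 'position': array([ 0.17853297, -0.59858938,  0.23069848]), 'orientation': array([-6.14583933e-04,  9.89520303e-01,  1.44392488e-01, -3.07432564e-05]), 'ft_force': array([ 0.20378992, -0.08093847,  0.21924862]), 'wrist_torque': array([-0.06115282,  0.01617284, -0.00939682]), 'gripper_force': 0.0, 'opening': 0.08562170526227117}
top [ 0.19059674 -0.00967306  1.74002384] [ 0.17163887  0.01122881 -0.98509594]
side [0.26219169 0.76913065 0.78195171] [ 0.2292177  -0.75988373 -0.60830581]
wrist [ 0.24307302 -0.57925829  0.37305224] [-0.25571732 -0.0741593  -0.96390303]
```

View pics/top0.png

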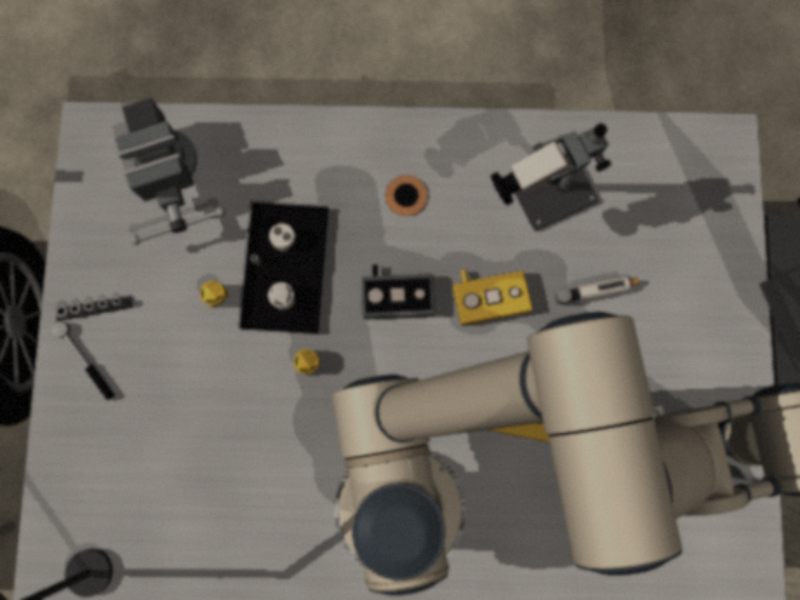

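View pics/side0.png

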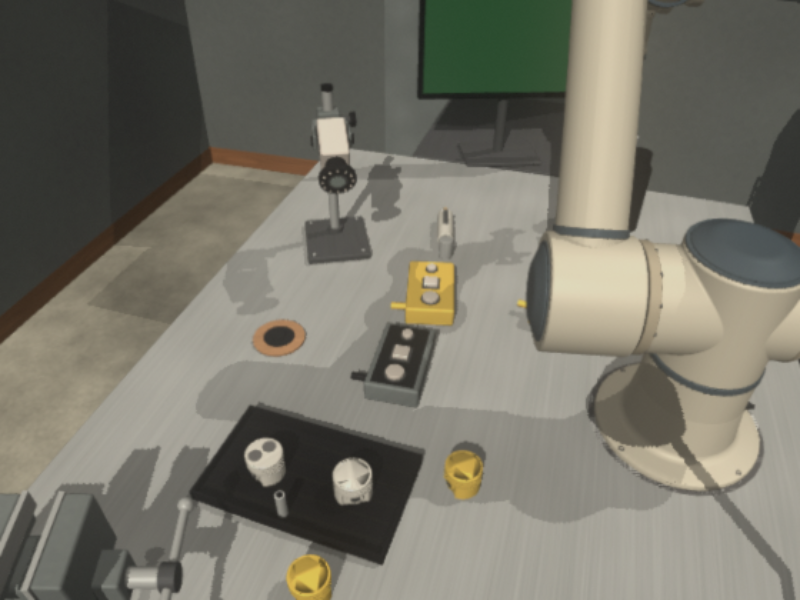

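Top view (800×600): candidates for the domed piston are the grey domed one at (281,295), the flat-crowned grey one at (281,236), and the yellow look-alikes at (213,292) and (306,361). Candidates for the console are the grey one at (397,297) and the yellow one at (492,297). I choose the grey domed piston and the grey console. The camera's lens is at (505,187).

```bash
python3 - <<'E'
from h import *
import pickle
s,d=pickle.load(open('d0.pkl','rb'))
a,b=d['top'],d['side']
A=cv2.resize(a['frame'][130:240,165:310],(560,425),interpolation=2)
B=cv2.resize(b['frame'][50:200,190:290],(283,425),interpolation=2)
save('crop0',np.hstack([A[:, :500],B]))
E=ext(a);g=a['frame'].astype(int);hsv=cv2.cvtColor(a['frame'],cv2.COLOR_RGB2HSV)
m=((hsv[...,2]>110)&(hsv[...,1]<70)).astype(np.uint8)
def blobs(m,x0,x1,y0,y1,z):
    k=np.zeros_like(m);k[y0:y1,x0:x1]=m[y0:y1,x0:x1]
    n,l,st,ce=cv2.connectedComponentsWithStats(k)
    for i in range(1,n):
        if st[i,4]>15: print(ce[i].round(1),st[i,4],onplane(a,E,ce[i],z)[0].round(4))
print('keys');blobs(m,255,303,195,222,.05)
print('pist');blobs(m,178,215,148,222,.05)
P=cloud(a,E)
Pb=cloud(b,ext(b));
# camera region in world, from both depth maps
for n,Q,f in(('top',P,a['frame']),('side',Pb,b['frame'])):
    h=cv2.cvtColor(f,cv2.COLOR_RGB2HSV)
    k=(Q[...,2]>.2)&(Q[...,2]<.6)&(Q[...,1]<-.1)&(Q[...,0]>.55)&(Q[...,0]<1)
    print(n,k.sum(),Q[k].min(0),Q[k].max(0))
    w=k&(h[...,2]>140);print(' white',w.sum(),Q[w].mean(0),Q[w].min(0),Q[w].max(0))
    if n=='top':
        dk=k&(h[...,2]<50);print(' dark',dk.sum(),Q[dk].mean(0))
# tray corners
k=((hsv[...,2]<60)).astype(np.uint8);k[:140]=0;k[235:]=0;k[:,:165]=0;k[:,232:]=0
c=max(cv2.findContours(k,0,2)[0],key=cv2.contourArea);r=cv2.minAreaRect(c);print(r);print(onplane(a,E,cv2.boxPoints(r),.02).round(3))
E
```

```text
keys
[262.4 206.5] 57 [0.4748 0.0674 0.05  ]
[277.7 205.6] 60 [0.4789 0.0178 0.05  ]
[293.3 205.1] 22 [ 0.4814 -0.0325  0.05  ]
pist
[196.6 165. ] 186 [0.6085 0.2869 0.05  ]
[194.9 205.6] 181 [0.4736 0.2859 0.05  ]
top 1976 [ 0.63095619 -0.40489546  0.23430393] [ 0.77329174 -0.17041475  0.3718156 ]
 white 620 [ 0.69900865 -0.25809864  0.30922173] [ 0.65856661 -0.30886492  0.28304002] [ 0.7378339  -0.2093003   0.33197563]
 dark 495 [ 0.69214605 -0.27871106  0.29490735]
side 4408 [ 0.55001311 -1.54975531  0.20010101] [ 0.99758161 -0.16759944  0.4456042 ]
 white 533 [ 0.69577733 -0.25557162  0.30568   ] [ 0.65317696 -0.35445848  0.21646807] [ 0.76251539 -0.20508024  0.32668729]
((200.38284301757812, 186.79672241210938), (62.259037017822266, 89.91767883300781), 3.7313966751098633)
[[0.397 0.381 0.02 ]
 [0.701 0.379 0.02 ]
 [0.691 0.169 0.02 ]
 [0.388 0.177 0.02 ]]
```

View pics/crop0.png

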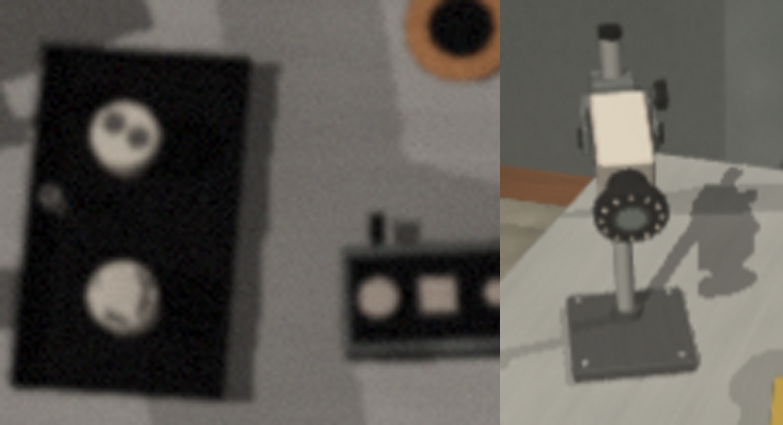

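The crop confirms the choice: the roof-domed piston is the lower one, at crop (122,298). The flat one at (125,137) has two valve reliefs. The power key is the large round one at (378,298) and the light key the square one at (437,296). Heading above the keys.

>>> {"fn": "move_arm", "kwargs": {
  "commands": [
    [[0.29,0.665,-0.07],0,-1],
    [[0.29,0.665,-0.07],0,-1],
    [[0.29,0.665,-0.07],0,-1],
    [[0.29,0.665,-0.07],0,-1],
    [[0.29,0.665,-0.07],0,-1],
    [[0.29,0.665,-0.07],0,-1],
    [[0.29,0.665,-0.07],0,-1],
    [[0.29,0.665,-0.07],0,-1]
  ]
}}

```text
time: 1.15
position: [0.3781, -0.141, 0.1832]
orientation: [0.0, 0.99, 0.144, 0.0]
ft_force: [0.6, -1.2, -0.7]
opening: -0.0003
gripper_force: 0.0
```

>>> {"fn": "move_arm", "kwargs": {
  "commands": [
    [[0.095,0.208,-0.023],0,-1],
    [[0.095,0.208,-0.023],0,-1],
    [[0.095,0.208,-0.023],0,-1],
    [[0.095,0.208,-0.023],0,-1],
    [[0.095,0.208,-0.023],0,-1],
    [[0.095,0.208,-0.023],0,-1]
  ]
}}

```text
time: 1.9
position: [0.4721, 0.0651, 0.1601]
orientation: [0.0, 0.989, 0.145, -0.0]
ft_force: [0.2, -0.8, 0.5]
opening: -0.0001
gripper_force: 0.0
```

```bash
cat > w.py <<'E'
from h import *
import pickle,sys
s=read_state();c=camera('wrist');pickle.dump((s,c),open(sys.argv[1]+'.pkl','wb'))
save(sys.argv[1],c['frame']);E=ext(c,s)
print(s['time'],s['position'].round(4),s['orientation'].round(4),s['q'].round(3))
E
python3 w.py w1; python3 - <<'E'
from h import *
import pickle
s,c=pickle.load(open('w1.pkl','rb'));E=ext(c,s)
print(proj(c,E,[[.4748,.0674,.05],[.479,.0178,.05]]))
hsv=cv2.cvtColor(c['frame'],cv2.COLOR_RGB2HSV)
m=((hsv[...,2]>120)&(hsv[...,1]<70)).astype(np.uint8)
n,l,st,ce=cv2.connectedComponentsWithStats(m)
for i in range(1,n):
    if st[i,4]>150: print(ce[i].round(1),st[i],onplane(c,E,ce[i],.05)[0].round(4))
E
```

```text
1.9 [0.4721 0.0651 0.1601] [ 0.000e+00  9.895e-01  1.447e-01 -3.000e-04] [ 0.012  0.383  1.79  -0.     0.97   1.292]
[[278.02649539 200.72354507]
 [343.69794428 214.0975509 ]]
[314.3 156.1] [     0      0    560    386 108948] [0.5135 0.0521 0.05  ]
[ 16.6 124.8] [   0   85   46   77 2016] [0.4749 0.2628 0.05  ]
[279.4 203. ] [ 258  182   44   43 1448] [0.4735 0.0659 0.05  ]
[344.  217.2] [ 322  196   46   43 1422] [0.4768 0.0167 0.05  ]
[406.4 231.1] [393 218  28  27 584] [ 0.48   -0.0323  0.05  ]
[532.3 284.6] [514 267  37  36 955] [ 0.467  -0.1499  0.05  ]
[279.4 358. ] [273 345  14  25 285] [0.3439 0.0271 0.05  ]
[162.  360.4] [148 346  29  30 389] [0.3119 0.122  0.05  ]
[396.8 360.5] [383 346  29  30 399] [ 0.3694 -0.0696  0.05  ]
```

View pics/w1.png

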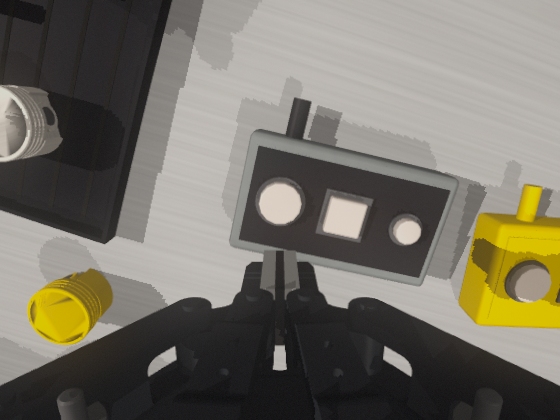

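The picture shows the grey console. The power key is at (279,203), the light key at (344,217) and the closed fingers are just below them. Pressing power.

>>> {"fn": "move_arm", "kwargs": {
  "commands": [
    [[0.001,0.001,-0.06],0,-1],
    [[0.001,0.001,-0.105],0,-1],
    [[0.001,0.001,-0.109],0,-1],
    [[0.001,0.001,-0.112],0,-1],
    [[0.001,0.001,-0.114],0,-1],
    [[0.001,0.001,-0.1145],0,-1],
    [[0.001,0.001,-0.1145],0,-1]
  ]
}}

```text
time: 2.82
position: [0.4742, 0.0662, 0.0465]
orientation: [0.0, 0.99, 0.144, 0.001]
ft_force: [1.6, -2.7, 4.5]
opening: 0.0004
gripper_force: 2.0
```

>>> {"fn": "move_arm", "kwargs": {
  "commands": [
    [[0,0,-0.001],0,-1],
    [[0,0,-0.002],0,-1],
    [[0,0,-0.002],0,-1]
  ]
}}

```text
time: 3.2
position: [0.4744, 0.0662, 0.0453]
orientation: [0.0, 0.99, 0.145, 0.001]
ft_force: [-5.1, -3.3, 40.9]
opening: 0.0004
gripper_force: 20.7
```

>>> {"fn": "move_arm", "kwargs": {
  "commands": [
    [[0,0,0.04],0,-1],
    [[0.003,-0.0495,0.04],0,-1],
    [[0.003,-0.0495,0.012],0,-1],
    [[0.003,-0.0495,0.006],0,-1],
    [[0.003,-0.0495,0.003],0,-1],
    [[0.003,-0.0495,0.0013],0,-1],
    [[0.003,-0.0495,0.0013],0,-1]
  ]
}}

```text
time: 4.08
position: [0.4763, 0.0172, 0.0459]
orientation: [0.0, 0.989, 0.145, -0.0]
ft_force: [-4.2, -1.8, 13.7]
opening: 0.0001
gripper_force: 6.7
```

>>> {"fn": "move_arm", "kwargs": {
  "commands": [
    [[0,0,0.06],0,-1],
    [[0,0.06,0.12],0,1],
    [[-0.003,0.267,0.155],0,1],
    [[-0.003,0.267,0.155],0,1],
    [[-0.003,0.267,0.155],0,1],
    [[-0.003,0.267,0.155],0,1],
    [[-0.003,0.267,0.155],0,1],
    [[-0.003,0.267,0.155],0,1]
  ]
}}

```text
time: 5.08
position: [0.4731, 0.2836, 0.2001]
orientation: [0.0, 0.989, 0.145, -0.0]
ft_force: [0.4, 0.1, 0.3]
opening: 0.0855
gripper_force: 0.0
```

```bash
python3 w.py w2; python3 - <<'E'
from h import *
import pickle
s,c=pickle.load(open('w2.pkl','rb'));E=ext(c,s)
a=camera('side');pickle.dump(a,open('side1.pkl','wb'))
P=cloud(c,E)
k=(P[...,2]>.03)&(P[...,2]<.062)&(np.hypot(P[...,0]-.4735,P[...,1]-.285)<.045)
for lo,hi in((.03,.046),(.046,.05),(.05,.054),(.054,.0565),(.0565,.062)):
    q=P[k&(P[...,2]>lo)&(P[...,2]<=hi)]
    if len(q)>5: print(lo,len(q),q.mean(0).round(4),q.min(0).round(4),q.max(0).round(4), np.linalg.eigh(np.cov(q[:,:2].T)))
E
```

```text
5.075 [0.4731 0.2836 0.2001] [ 1.000e-04  9.895e-01  1.449e-01 -1.000e-04] [ 0.432  0.425  1.568 -0.     1.149  1.712]
0.03 114 [0.4922 0.2878 0.0392] [0.4449 0.2561 0.0302] [0.4984 0.3082 0.046 ] EighResult(eigenvalues=array([9.00006328e-05, 1.69214480e-04]), eigenvectors=array([[-0.95088621, -0.30954066],
       [-0.30954066,  0.95088621]]))
0.046 1231 [0.473  0.2819 0.0482] [0.4431 0.2534 0.046 ] [0.4984 0.3086 0.05  ] EighResult(eigenvalues=array([0.00028605, 0.00032578]), eigenvectors=array([[ 0.52433902, -0.8515096 ],
       [-0.8515096 , -0.52433902]]))
0.05 939 [0.4725 0.2815 0.0519] [0.4488 0.2585 0.05  ] [0.4928 0.3043 0.054 ] EighResult(eigenvalues=array([0.00015667, 0.00017765]), eigenvectors=array([[ 0.43850368, -0.89872939],
       [-0.89872939, -0.43850368]]))
0.054 566 [0.4714 0.2816 0.0553] [0.4556 0.262  0.054 ] [0.4866 0.3001 0.0565] EighResult(eigenvalues=array([5.86683843e-05, 1.16275978e-04]), eigenvectors=array([[-0.86717272, -0.4980075 ],
       [-0.4980075 ,  0.86717272]]))
0.0565 494 [0.471  0.2809 0.0576] [0.4577 0.2645 0.0565] [0.4843 0.2981 0.0598] EighResult(eigenvalues=array([1.13913395e-05, 9.06234129e-05]), eigenvectors=array([[-0.88425191, -0.46701023],
       [-0.46701023,  0.88425191]]))
```

View pics/w2.png

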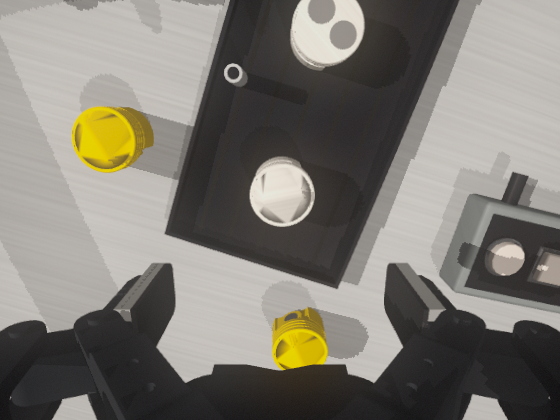

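The picture shows the domed piston at (282,193), the flat one at (328,28), the pin at (233,72) and yellow decoys at (107,138) and (300,345). The depth gives the piston centre at about (0.471, 0.281), with the ridge at 118°. Next I measure the tray wall and lens.

```bash
python3 - <<'E'
from h import *
import pickle
s,c=pickle.load(open('w2.pkl','rb'));E=ext(c,s);P=cloud(c,E)
# near wall top: fit points z .016-.023 near x~.39
k=(abs(P[...,2]-.02)<.003)&(P[...,0]>.36)&(P[...,0]<.42)&(P[...,1]>.2)&(P[...,1]<.36)
q=P[k];print('wall',len(q),np.polyfit(q[:,1],q[:,0],1),q.mean(0));
for y in(.22,.25,.28,.31,.34):
    r=q[abs(q[:,1]-y)<.01];print(y,len(r),r[:,0].min().round(4) if len(r) else 0,np.median(r[:,0]).round(4) if len(r) else 0,r[:,0].max().round(4) if len(r) else 0)
hsv=cv2.cvtColor(c['frame'],cv2.COLOR_RGB2HSV);ye=(hsv[...,1]>150)&(hsv[...,0]<35)&(hsv[...,0]>18)&(P[...,2]>.03)
for m in(P[...,1]>.3,P[...,1]<.3):
    r=P[ye&m];print('decoy',len(r),r.min(0),r.max(0))
b=pickle.load(open('side1.pkl','rb'));Q=cloud(b,ext(b))
h=cv2.cvtColor(b['frame'],cv2.COLOR_RGB2HSV)
# lens face: side px (336,178)/800 -> (235,125)
u,v=np.meshgrid(np.arange(560),np.arange(420))
k=(np.hypot(u-235.5,(v-125))<13)&(Q[...,2]>.15)&(np.linalg.norm(Q-np.array([.64,-.18,.25]),axis=2)<.08)
q=Q[k];print('lens',len(q),q.mean(0))
for it in range(4):
    m=np.median(q,0) if it==0 else q.mean(0);U,S,Vt=np.linalg.svd(q-q.mean(0),full_matrices=False);n=Vt[2]
    r=(q-q.mean(0))@n;print(len(q),q.mean(0).round(4),n.round(3),S/np.sqrt(len(q)),'tilt',np.arcsin(n[2]),'az',np.arctan2(n[1],n[0]));q=q[abs(r-np.median(r))<.006]
# box top face
k=(h[...,2]>150)&(Q[...,2]>.24)&(np.linalg.norm(Q-np.array([.697,-.257,.306]),axis=2)<.06)
q=Q[k];U,S,Vt=np.linalg.svd(q-q.mean(0),full_matrices=False);print('box',len(q),q.mean(0),Vt,S)
save('sidecrop',cv2.resize(b['frame'][60:180,180:300],(600,600),interpolation=2))
E
```

```text
wall 825 [0.01341653 0.39037411] [0.39411263 0.27865008 0.01949339]
0.22 90 0.3888 0.3918 0.3938
0.25 97 0.3892 0.3922 0.3942
0.28 105 0.3905 0.3937 0.3958
0.31 100 0.392 0.3947 0.3969
0.34 103 0.3927 0.3957 0.398
decoy 3646 [0.44550541 0.30323556 0.03010443] [0.53760271 0.46648288 0.34246152]
decoy 2159 [0.29760825 0.1903104  0.03003471] [0.48566187 0.28363301 0.27340828]
lens 0 [nan nan nan]<stdin>:17: RuntimeWarning: Mean of empty slice.
  ret = um.true_divide(
  return _methods._mean(a, axis=axis, dtype=dtype,
<stdin>:19: RuntimeWarning: Mean of empty slice.
Traceback (most recent call last):
IndexError: index 2 is out of bounds for axis 0 with size 0
```

```bash
python3 - <<'E'
from h import *
import pickle
s,d=pickle.load(open('d0.pkl','rb'));b=d['side'];Q=cloud(b,ext(b))
h=cv2.cvtColor(b['frame'],cv2.COLOR_RGB2HSV)
u,v=np.meshgrid(np.arange(560),np.arange(420))
def plane(q,tag,tol):
  for it in range(5):
    U,S,Vt=np.linalg.svd(q-q.mean(0),full_matrices=False);n=Vt[2]*(1 if Vt[2][1]>0 else -1)
    r=(q-q.mean(0))@n;print(tag,len(q),q.mean(0).round(4),n.round(3),(S/np.sqrt(len(q))).round(4),'tilt',np.arcsin(n[2]).round(3),'az',np.arctan2(n[1],n[0]).round(3));q=q[abs(r-np.median(r))<tol]
k=(np.hypot(u-235.5,(v-125.5))<11)&(Q[...,2]>.15)&(Q[...,1]>-.25)
plane(Q[k],'lens',.005)
k=(h[...,2]>150)&(Q[...,2]>.24)&(np.linalg.norm(Q-np.array([.697,-.257,.306]),axis=2)<.06)
plane(Q[k],'box',.004)
T=cloud(d['top'],ext(d['top']));ht=cv2.cvtColor(d['top']['frame'],cv2.COLOR_RGB2HSV)
k=(ht[...,2]>140)&(T[...,2]>.27)&(np.linalg.norm(T-np.array([.697,-.257,.306]),axis=2)<.06)
plane(T[k],'boxtop',.004)
r=cv2.minAreaRect(np.float32(T[k][:,:2]));print(r)
save('sidecrop',cv2.resize(b['frame'][60:180,180:300],(600,600),interpolation=2))
E
```

```text
lens 375 [ 0.6602 -0.1805  0.2562] [-0.247  0.415 -0.876] [0.0859 0.0148 0.014 ] tilt -1.067 az 2.108
lens 85 [ 0.6617 -0.1847  0.254 ] [-0.391  0.794 -0.465] [0.0172 0.0049 0.0012] tilt -0.484 az 2.028
lens 85 [ 0.6617 -0.1847  0.254 ] [-0.391  0.794 -0.465] [0.0172 0.0049 0.0012] tilt -0.484 az 2.028
lens 85 [ 0.6617 -0.1847  0.254 ] [-0.391  0.794 -0.465] [0.0172 0.0049 0.0012] tilt -0.484 az 2.028
lens 85 [ 0.6617 -0.1847  0.254 ] [-0.391  0.794 -0.465] [0.0172 0.0049 0.0012] tilt -0.484 az 2.028
box 508 [ 0.6951 -0.2545  0.3065] [-0.167  0.333  0.928] [0.0285 0.0156 0.0018] tilt 1.19 az 2.036
box 493 [ 0.6951 -0.2548  0.3066] [-0.165  0.331  0.929] [0.0283 0.0156 0.0016] tilt 1.192 az 2.033
box 489 [ 0.6953 -0.255   0.3068] [-0.164  0.33   0.93 ] [0.0282 0.0156 0.0016] tilt 1.193 az 2.031
box 489 [ 0.6953 -0.255   0.3068] [-0.164  0.33   0.93 ] [0.0282 0.0156 0.0016] tilt 1.193 az 2.031
box 489 [ 0.6953 -0.255   0.3068] [-0.164  0.33   0.93 ] [0.0282 0.0156 0.0016] tilt 1.193 az 2.031
boxtop 620 [ 0.699  -0.2581  0.3092] [-0.139  0.336  0.931] [0.0275 0.015  0.0033] tilt 1.198 az 1.962
boxtop 482 [ 0.699  -0.2586  0.3094] [-0.136  0.336  0.932] [0.0276 0.015  0.0021] tilt 1.2 az 1.955
boxtop 482 [ 0.699  -0.2586  0.3094] [-0.136  0.336  0.932] [0.0276 0.015  0.0021] tilt 1.2 az 1.955
boxtop 482 [ 0.699  -0.2586  0.3094] [-0.136  0.336  0.932] [0.0276 0.015  0.0021] tilt 1.2 az 1.955
boxtop 482 [ 0.699  -0.2586  0.3094] [-0.136  0.336  0.932] [0.0276 0.015  0.0021] tilt 1.2 az 1.955
((0.7001170516014099, -0.25805866718292236), (0.05340411141514778, 0.09059453755617142), 25.984691619873047)
```

View pics/sidecrop.png

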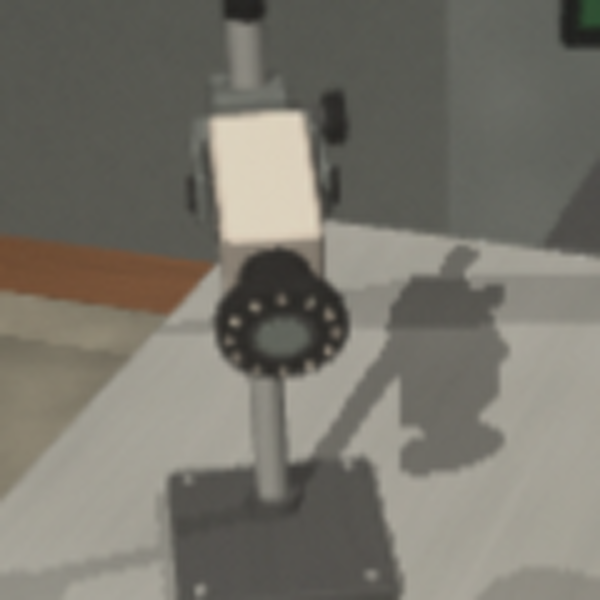

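The camera's tilt is about 0.377 rad with azimuth about 2.03 rad, and the lens is near (0.662, -0.185, 0.247). The side crop shows the ring light and glass at (283,335). The moves offer no tilt, so I'll pivot the piston about the finger axis: a gentle 20 N grip, pressing its underside on the tray's fixed wall edge. First, the grasp.

>>> {"fn": "move_arm", "kwargs": {
  "commands": [
    [[-0.002,-0.0025,-0.04],0.18,1],
    [[-0.002,-0.0025,-0.09],0.196,1],
    [[-0.002,-0.0025,-0.14],0.196,1],
    [[-0.002,-0.0025,-0.175],0.196,1],
    [[-0.002,-0.0025,-0.1855],0.196,1],
    [[-0.002,-0.0025,-0.1855],0.196,0],
    [[-0.002,-0.0025,-0.1855],0.196,-1],
    [[-0.002,-0.0025,-0.1855],0.196,-1]
  ],
  "force": 20
}}

```text
time: 6.18
position: [0.4723, 0.2815, 0.016]
orientation: [-0.0, 0.971, 0.241, 0.001]
ft_force: [-0.9, -1.6, 9.8]
opening: 0.0551
gripper_force: 21.6
```

>>> {"fn": "move_arm", "kwargs": {
  "commands": [
    [[0,0,0],0,-1],
    [[0,0,0],0,-1],
    [[0,0,0.03],0,-1],
    [[0,0,0.08],0,-1],
    [[0,0,0.08],0,-1]
  ]
}}

```text
time: 6.8
position: [0.4735, 0.2823, 0.0984]
orientation: [-0.001, 0.971, 0.241, 0.003]
ft_force: [0.4, -0.6, -2.3]
opening: 0.0551
gripper_force: 22.9
```

```bash
python3 w.py w3; python3 - <<'E'
from h import *
import pickle
s,c=pickle.load(open('w3.pkl','rb'));E=ext(c,s);print(s['opening'],s['gripper_force'],s['ft_force'])
b=camera('side');save('side3',b['frame'][200:420,150:450])
x=proj(b,ext(b),[s['position']])[0];print(x)
u,v=int(x[0]),int(x[1]);
im=cv2.resize(b['frame'][max(0,v-70):v+50,max(0,u-60):u+60],(400,400),interpolation=2)
save('c3',np.hstack([im,cv2.resize(c['frame'],(533,400))])[:, :800])
E
```

```text
6.8 [0.4735 0.2823 0.0984] [-7.000e-04  9.706e-01  2.406e-01  3.400e-03] [0.429 0.557 1.677 0.    0.901 1.514]
0.05512666688663051 22.920050024986267 [ 0.44885716 -0.62550653 -2.31559375]
[243.54986632 315.73667359]
```

View pics/c3.png

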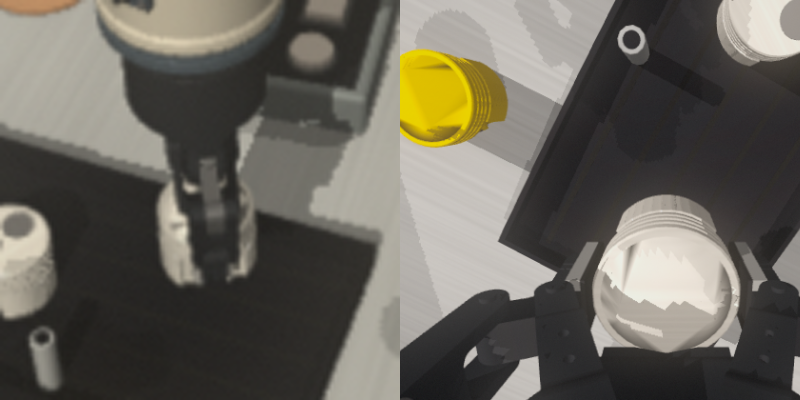

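The picture shows the piston held on its ring belt along the pin axis: crown at (668,290) in the wrist half, with the fingers on its left and right. Next I go just outside the near wall, above its edge.

>>> {"fn": "move_arm", "kwargs": {
  "commands": [
    [[-0.03,0.01,0],-0.18,-1],
    [[-0.07,0.02,0],-0.36,-1],
    [[-0.0965,0.028,0],-0.518,-1],
    [[-0.0965,0.028,-0.02],-0.518,-1],
    [[-0.0965,0.028,-0.05],-0.518,-1],
    [[-0.0965,0.028,-0.055],-0.518,-1],
    [[-0.0965,0.028,-0.055],-0.518,-1],
    [[-0.0965,0.028,-0.055],-0.518,-1]
  ]
}}

```text
time: 7.9
position: [0.3754, 0.3094, 0.0402]
orientation: [-0.0, 1.0, -0.016, 0.0]
ft_force: [-0.1, -0.9, -1.8]
opening: 0.0548
gripper_force: 22.7
```

>>> {"fn": "move_arm", "kwargs": {
  "commands": [
    [[0,0,-0.006],0,-1],
    [[0,0,-0.008],0,-1],
    [[-0.0015,0,-0.009],0,-1],
    [[-0.003,0,-0.01],0,-1],
    [[-0.0045,0,-0.011],0,-1],
    [[-0.006,0,-0.012],0,-1],
    [[-0.0078,0,-0.0133],0,-1],
    [[-0.0095,0,-0.0146],0,-1]
  ]
}}

```text
time: 8.9
position: [0.3656, 0.3094, 0.0249]
orientation: [-0.0, 1.0, -0.016, 0.0]
ft_force: [1.7, 0.1, 3.5]
opening: 0.0552
gripper_force: 23.6
```

```bash
python3 w.py w4; python3 - <<'E'
from h import *
import pickle
s,c=pickle.load(open('w4.pkl','rb'));E=ext(c,s);print(s['opening'],s['gripper_force'],s['ft_force'],s['wrist_torque'])
s3,c3=pickle.load(open('w3.pkl','rb'))
save('c4',np.hstack([cv2.resize(k['frame'][160:400,120:480],(400,267)) for k in(c3,c)]))
# crown plane points in tool frame
for ss,k in((s3,c3),(s,c)):
    P=cloud(k,ext(k,ss));q=ss['orientation'];R=Ro.from_quat(q[[1,2,3,0]]).as_matrix()
    T=(P-ss['position'])@R
    m=(abs(T[...,1])<.03)&(abs(T[...,0])<.06)&(T[...,2]>-.06)&(T[...,2]<.02)
    h=cv2.cvtColor(k['frame'],cv2.COLOR_RGB2HSV);m&=h[...,2]>90
    q=T[m];print(len(q),q.min(0).round(4),q.max(0).round(4))
    for x0 in np.arange(-.035,.055,.005):
        j=(abs(q[:,0]-x0)<.0025)&(abs(q[:,1])<.006)
        if j.sum()>3: print(round(x0,3),np.median(q[j,2]).round(4),end=' | ')
    print()
E
```

```text
8.9 [0.3656 0.3094 0.0249] [-1.000e-04  9.999e-01 -1.610e-02  2.000e-04] [0.577 0.622 1.9   0.    0.619 2.18 ]
0.05519951926337788 23.6041921377182 [1.69490361 0.08677632 3.48707375] [ 0.09828842 -0.46421363  0.06173473]
20028 [-0.0265 -0.03   -0.0492] [0.0269 0.03   0.0139]
-0.025 -0.0324 | -0.02 -0.0343 | -0.015 -0.0365 | -0.01 -0.039 | -0.005 -0.0412 | 0.0 -0.0416 | 0.005 -0.04 | 0.01 -0.0377 | 0.015 -0.0353 | 0.02 -0.033 | 0.025 -0.0205 | 
21330 [-0.0295 -0.03   -0.0495] [0.0348 0.03   0.0199]
-0.03 -0.0255 | -0.025 -0.0271 | -0.02 -0.0317 | -0.015 -0.0356 | -0.01 -0.0404 | -0.005 -0.0421 | 0.0 -0.042 | 0.005 -0.041 | 0.01 -0.0401 | 0.015 -0.0393 | 0.02 -0.0385 | 0.025 -0.032 | 0.03 -0.0147 | 0.035 -0.0008 |
```

View pics/c4.png

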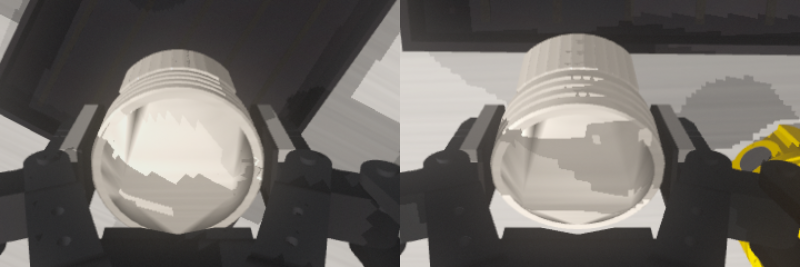

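The picture compares before (left) and after (right): the piston has pivoted in the fingers as planned, by about 0.29 rad from its roof slopes. I need about 0.085 rad more.

>>> {"fn": "move_arm", "kwargs": {
  "commands": [
    [[-0.0013,0,-0.0013],0,-1],
    [[-0.0026,0,-0.0027],0,-1],
    [[-0.0026,0,-0.0027],0,-1],
    [[-0.0026,0,0.04],0,-1],
    [[-0.0026,0,0.09],0,-1],
    [[-0.0026,0,0.09],0,-1],
    [[-0.0026,0,0.09],0,-1]
  ],
  "force": 20
}}

```text
time: 9.82
position: [0.3624, 0.3089, 0.1145]
orientation: [0.0, 1.0, -0.016, -0.0]
ft_force: [-1.0, 0.5, -1.0]
opening: 0.0553
gripper_force: 23.4
```

```bash
cat > tilt.py <<'E'
from h import *
def tilt(show=1):
    s=read_state();c=camera('wrist');P=cloud(c,ext(c,s));q=s['orientation'];R=Ro.from_quat(q[[1,2,3,0]]).as_matrix()
    T=(P-s['position'])@R
    # roof faces: ridge near x=0 ; fit lines to robust planes on both sides
    def fit(lo,hi):
        m=(abs(T[...,1])<.012)&(T[...,0]>lo)&(T[...,0]<hi)&(T[...,2]>-.05)&(T[...,2]<-.015);r=T[m]
        for _ in range(4):
            A=np.c_[r[:,:2],np.ones(len(r))];p=np.linalg.lstsq(A,r[:,2],rcond=None)[0];e=r[:,2]-A@p;r=r[abs(e)<2*e.std()+1e-4]
        return p,len(r)
    a,na=fit(-.022,-.011);b,nb=fit(.003,.018)
    print(s['time'],s['position'].round(4),q.round(4),'slopes',np.arctan(a[0]),np.arctan(b[0]),na,nb,'tilt',-(np.arctan(a[0])+np.arctan(b[0]))/2,'roll',a[1],b[1],'ridge x',(b[2]-a[2])/(a[0]-b[0]), 'ridge z',a[2]+a[0]*(b[2]-a[2])/(a[0]-b[0]))
    print(s['opening'],s['gripper_force'],s['ft_force'])
    return s,c,T
E
python3 - <<'E'
from tilt import *
tilt()
import pickle
s,c=pickle.load(open('w3.pkl','rb'))
import tilt as t
t.read_state=lambda:s
t.camera=lambda n:c
tilt()
E
```

```text
9.825 [0.3624 0.3089 0.1145] [ 3.000e-04  9.999e-01 -1.620e-02 -4.000e-04] slopes -0.7452972526213619 0.13464325671246735 433 3140 tilt 0.3053269979544473 roll 0.00537882748262495 0.002677096146125768 ridge x -0.006571724942749186 ridge z -0.04305280075964429
0.05530882387396104 23.42347115278244 [-0.98767144  0.54234706 -1.02681038]
6.8 [0.4735 0.2823 0.0984] [-7.000e-04  9.706e-01  2.406e-01  3.400e-03] slopes -0.43595676871548306 0.440743572051197 1027 3498 tilt -0.0023934016678569814 roll -0.002266174791327437 0.0018611742418446 ridge x -0.0012309976957589586 ridge z -0.04290364285575153
0.05512666688663051 22.920050024986267 [ 0.44885716 -0.62550653 -2.31559375]
```

>>> {"fn": "move_arm", "kwargs": {
  "commands": [
    [[-0.004,0,-0.05],0,-1],
    [[-0.004,0,-0.08],0,-1],
    [[-0.004,0,-0.09],0,-1],
    [[-0.004,0,-0.092],0,-1],
    [[-0.004,0,-0.0932],0,-1],
    [[-0.004,0,-0.0932],0,-1]
  ]
}}

```text
time: 10.62
position: [0.3593, 0.3095, 0.0224]
orientation: [-0.0, 1.0, -0.016, 0.001]
ft_force: [0.8, 0.8, -1.6]
opening: 0.0551
gripper_force: 23.2
```

```bash
python3 - <<'E'
from tilt import *
tilt()
E
```

```text
10.625 [0.3593 0.3095 0.0224] [-4.000e-04  9.999e-01 -1.610e-02  5.000e-04] slopes -0.7462354755545287 0.13121157761184107 449 3111 tilt 0.3075119489713438 roll 0.004233390282469572 0.002242942174204565 ridge x -0.006630141822108804 ridge z -0.04301145770691518
0.055145133099933394 23.240059912204742 [ 0.76492311  0.81142003 -1.58355035]
```

>>> {"fn": "move_arm", "kwargs": {
  "commands": [
    [[0,0,0.012],0,-1],
    [[0.009,0,0.012],0,-1],
    [[0.009,0,0.006],0,-1],
    [[0.009,0,0.003],0,-1],
    [[0.009,0,0.001],0,-1],
    [[0.009,0,0],0,-1],
    [[0.009,0,0],0,-1]
  ]
}}

```text
time: 11.55
position: [0.367, 0.309, 0.0216]
orientation: [0.0, 1.0, -0.016, -0.001]
ft_force: [-5.4, 0.4, 9.8]
opening: 0.0551
gripper_force: 24.4
```

```bash
python3 - <<'E'
from tilt import *
tilt()
E
```

```text
11.55 [0.367  0.309  0.0216] [ 3.000e-04  9.999e-01 -1.610e-02 -7.000e-04] slopes -0.8068180274859331 0.06675695727169091 304 3077 tilt 0.3700305351071211 roll 0.005033736325635953 0.0033530200867499735 ridge x -0.008251645183014791 ridge z -0.04308406888293845
0.05506033206311149 24.439266622066498 [-5.39193185  0.43778647  9.76063036]
```

Tilt is about 0.37 rad, as needed. Lifting, gripping firmer, and moving to a stand-off in front of the lens.

>>> {"fn": "move_arm", "kwargs": {
  "commands": [
    [[0,0,0.03],0,-1],
    [[0,0,0.09],0,-1],
    [[0,0,0.15],0,-1],
    [[0.03,-0.05,0.18],-0.18,-1],
    [[0.06,-0.1,0.18],-0.36,-1],
    [[0.09,-0.14,0.18],-0.54,-1],
    [[0.12,-0.19,0.18],-0.72,-1],
    [[0.15,-0.23,0.18],-0.9,-1]
  ],
  "force": 40
}}

```text
time: 12.6
position: [0.5183, 0.0773, 0.2013]
orientation: [0.0, 0.892, -0.452, -0.0]
ft_force: [0.6, 0.8, -2.0]
opening: 0.0547
gripper_force: 43.3
```

>>> {"fn": "move_arm", "kwargs": {
  "commands": [
    [[0.03,-0.05,0],-0.18,-1],
    [[0.03,-0.05,0],-0.18,-1],
    [[0.03,-0.05,0],-0.18,-1],
    [[0.03,-0.05,0],-0.18,-1]
  ]
}}

```text
time: 13.1
position: [0.5472, 0.0302, 0.2015]
orientation: [0.0, 0.85, -0.527, -0.0]
ft_force: [-0.9, 0.3, -2.0]
opening: 0.0545
gripper_force: 43.3
```

```bash
python3 - <<'E'
from tilt import *
import pickle
s,c,T=tilt()
b=camera('side');t=camera('top');pickle.dump((s,c,b,t),open('p5.pkl','wb'))
u=cv2.resize(b['frame'][60:210,180:380],(533,400),interpolation=2)
save('c5',np.hstack([u[:, :400],cv2.resize(c['frame'],(400,300))[:, :].copy() if 0 else cv2.resize(c['frame'],(400,400))]))
print(proj(b,ext(b),[s['position'],[.662,-.1855,.2467]]))
P=cloud(c,ext(c,s))
h=cv2.cvtColor(c['frame'],cv2.COLOR_RGB2HSV)
def plane(q,tag,tol):
  for it in range(4):
    U,S,Vt=np.linalg.svd(q-q.mean(0),full_matrices=False);n=Vt[2]*(1 if Vt[2][1]>0 else -1)
    r=(q-q.mean(0))@n;q=q[abs(r-np.median(r))<tol]
  print(tag,len(q),q.mean(0).round(4),n.round(3),(S/np.sqrt(len(q))).round(4),'tilt',np.arcsin(n[2]).round(3),'az',np.arctan2(n[1],n[0]).round(3))
for n,Q,f in(('wrist',P,c['frame']),('side',cloud(b,ext(b)),b['frame'])):
  h=cv2.cvtColor(f,cv2.COLOR_RGB2HSV)
  k=(h[...,2]>140)&(Q[...,2]>.24)&(np.linalg.norm(Q-np.array([.697,-.257,.306]),axis=2)<.07)
  if k.sum()>50:
    plane(Q[k],n,.004);r=cv2.minAreaRect(np.float32(Q[k][:,:2]));print(r)
E
```

```text
13.1 [0.5472 0.0302 0.2015] [ 1.000e-04  8.498e-01 -5.271e-01 -4.000e-04] slopes -0.787045656560685 0.09175984007829088 356 3082 tilt 0.3476429082411971 roll 0.001793813246877704 -0.005205279747766606 ridge x -0.007966815849964295 ridge z -0.043188345145238574
0.05448495568032265 43.26542794704437 [-0.88576944  0.3231415  -2.01222421]
[[249.44624463 194.18282026]
 [235.69600139 127.60726884]]
```

View pics/c5.png

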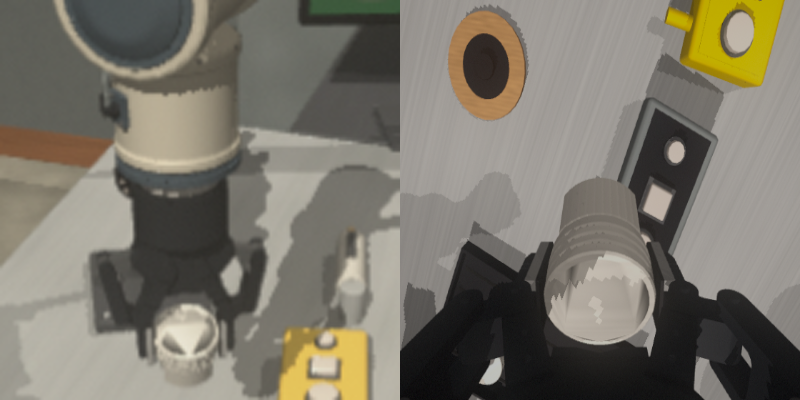

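The picture shows the piston held tilted in the gripper: the right (wrist) half has the skirt side at (598,215) and the crown at (600,300). Tilt is 0.35 rad after release, close to the camera's 0.375. Moving in to the picture position.

>>> {"fn": "move_arm", "kwargs": {
  "commands": [
    [[0.02,-0.035,-0.0185],0,-1],
    [[0.04,-0.07,-0.0185],0,-1],
    [[0.0558,-0.0963,-0.0185],0,-1],
    [[0.0558,-0.0963,-0.0185],0,-1],
    [[0.0558,-0.0963,-0.0185],0,-1],
    [[0.0558,-0.0963,-0.0185],0,-1]
  ]
}}

```text
time: 14.0
position: [0.6033, -0.0661, 0.1834]
orientation: [0.0, 0.85, -0.527, -0.0]
ft_force: [0.1, -0.6, -1.7]
opening: 0.0545
gripper_force: 43.3
```

```bash
python3 - <<'E'
from tilt import *
import pickle
s,c,T=tilt()
b=camera('side');t=camera('top')
A=cv2.resize(b['frame'][60:210,180:330],(400,400),interpolation=2)
save('c6',np.hstack([A,cv2.resize(c['frame'],(400,400))]))
R=Ro.from_quat(s['orientation'][[1,2,3,0]]).as_matrix()
cw=s['position']+R@np.array([.0030,0,-.0131]);L=np.array([.662,-.1855,.2475]);print(cw,cw-L,np.linalg.norm(cw-L))
# lens ring/box seen by wrist?
P=cloud(c,ext(c,s));k=(P[...,2]>.2)&(P[...,1]<-.14)&(P[...,0]>.6);print(k.sum(),P[k].min(0) if k.any() else 0,P[k].max(0) if k.any() else 0)
E
```

```text
14.0 [ 0.6033 -0.0661  0.1834] [ 0.000e+00  8.496e-01 -5.274e-01 -1.000e-04] slopes -0.7877979519883348 0.09024923588106865 360 3101 tilt 0.3487743580536331 roll 0.0028503286340548287 -0.003572210884050332 ridge x -0.00802325615388773 ridge z -0.04312692384773215
0.05450299029812707 43.275450468063354 [ 0.08165728 -0.61560885 -1.73362071]
[ 0.60462695 -0.06875953  0.19645532] [-0.05737305  0.11674047 -0.05104468] 0.13973390007256312
0 0 0
```

View pics/c6.png

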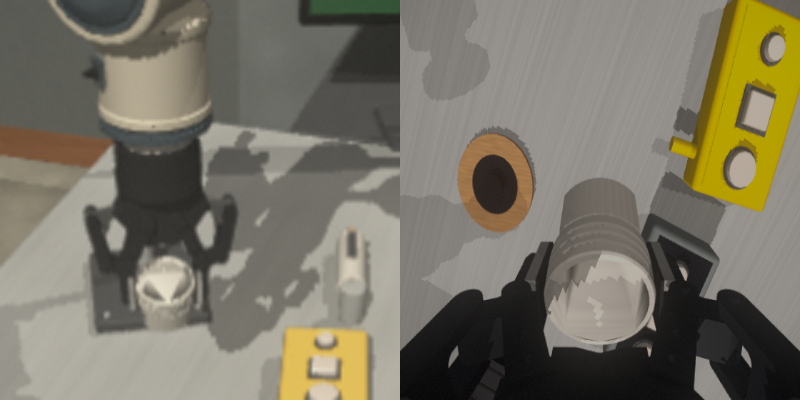

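The picture shows the piston held tilted in front of the camera stand: the left half has its crown at (167,285) with the lens hidden behind the gripper. The measured centre is 140 mm from the lens, on its axis. Handing in.

```bash
python3 -c "
from bench import *
print(sign_off())"
```

```text
the job is handed in; nothing more can be done
None
```

I pressed power, then light, and the domed piston is now held steady centred in front of the lens, about 140 mm from the glass. One skirt faces the lens and the crown leans back about 0.35 rad against the camera's estimated 0.375. The job is handed in, with no verdict returned.

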